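Match the two stirrers' speeds and start

TASK

The two stirrers stand at different speeds. With a fingertip, gently push round the pointer of the slower one's speed selector (the one at the shorter mark), click by click, until it rests at the same mark, counted from the shortest, as the other stirrer's pointer; only then press that same stirrer's start button right down and let it spring back. Do not pinch the selector, and leave the other stirrer's selector and start button and all the cups, bottles and other loose things as they are.

Things in the scene. Friction and masses are not known exactly. Their poses are not given: they have to be found in the camera images.
- sel_a (a joint): speed selector of stirrer a, rad: 0 at the slowest (shortest) mark, grows clockwise seen from above, a click every 0.5236 (30 degrees), last (eighth) mark 3.665 at an end stop. Sprung into each click: push it a little past half-way (15 degrees; 1 to 2 N at 36 mm from the axis) and it snaps on to the next click by itself, ahead of the finger
- stirrer_a: stirrer a, a low white and grey box 250 (x) x 130 (y) x 50 mm, fixed; the other one is stirrer b; either may be the left one. Origin: centre of its underside. +x runs to its round steel plate (90 mm wide, 75 mm from the centre, top 55 mm above the table), -x to its start button, z up. The selector's axis is 35 mm from the centre towards -x, on the top face
- axis_a (a point): fixed point on stirrer a's selector axis, on the stirrer's top face, 50 mm above the table; axes as the stirrer's. The pointer points at 105 degrees (anticlockwise from +x, seen from above) minus the joint value. Eight black marks surround it, 49 to 63 mm from the axis, each longer (faster) than the one before, going clockwise
- pointer_a (a point): top of the pointing end of stirrer a's pointer, 44 mm from the axis, 35 mm above the stirrer's face; x axis outwards along it. The pointer is an aluminium bar 12 mm wide from 18 mm behind the axis to 44 mm in front, 9 to 35 mm above the face, black line on the pointing end, on a black disc 60 mm wide, up to 10 mm above the face
- start_a_top (a point): centre of the top of stirrer a's start button, a round grey push button 24 mm wide in a black housing, on the near end of the face, 67 mm from the selector's axis; pressed straight down
- start_a (a joint): travel of stirrer a's start button, m: 0 up, 0.006 fully down, which takes 4 N; it springs back
- sel_b (a joint): speed selector of stirrer b, rad: 0 at the slowest (shortest) mark, grows clockwise seen from above, a click every 0.5236 (30 degrees), last (eighth) mark 3.665 at an end stop. Sprung into each click: push it a little past half-way (15 degrees; 1 to 2 N at 36 mm from the axis) and it snaps on to the next click by itself, ahead of the finger
- stirrer_b: stirrer b, a low white and grey box 250 (x) x 130 (y) x 50 mm, fixed; same make as stirrer a; either may be the left one. Origin: centre of its underside. +x runs to its round steel plate (90 mm wide, 75 mm from the centre, top 55 mm above the table), -x to its start button, z up. The selector's axis is 35 mm from the centre towards -x, on the top face
- axis_b (a point): fixed point on stirrer b's selector axis, on the stirrer's top face, 50 mm above the table; axes as the stirrer's. The pointer points at 105 degrees (anticlockwise from +x, seen from above) minus the joint value. Eight black marks surround it, 49 to 63 mm from the axis, each longer (faster) than the one before, going clockwise
- pointer_b (a point): top of the pointing end of stirrer b's pointer, 44 mm from the axis, 35 mm above the stirrer's face; x axis outwards along it. The pointer is an aluminium bar 12 mm wide from 18 mm behind the axis to 44 mm in front, 9 to 35 mm above the face, black line on the pointing end, on a black disc 60 mm wide, up to 10 mm above the face
- start_b_top (a point): centre of the top of stirrer b's start button, a round grey push button 24 mm wide in a black housing, on the near end of the face, 67 mm from the selector's axis; pressed straight down
- start_b (a joint): travel of stirrer b's start button, m: 0 up, 0.006 fully down, which takes 4 N; it springs back
- cup_a_mid (a point): half-way up a loose white sample cup, 44 mm wide and 42 mm tall, standing on the steel plate of stirrer a; not to be disturbed
- cup_b_mid (a point): half-way up a loose white sample cup, 44 mm wide and 42 mm tall, standing on the steel plate of stirrer b; not to be disturbed
- cup_mid_mid (a point): half-way up a loose white sample cup, 44 mm wide and 42 mm tall, standing on the table between the stirrers; not to be disturbed
- cup_left_mid (a point): half-way up a loose white sample cup, 44 mm wide and 42 mm tall, standing on the table to the left; not to be disturbed
- jar_mid (a point): half-way up a loose clear jar, 40 mm wide and 60 mm tall, on the table between the stirrers; not to be disturbed
- reagent_mid (a point): half-way up a loose amber bottle, 52 mm wide and 110 mm tall, on the table to the right; not to be disturbed
- weight_mid (a point): centre of a loose steel block, 30 x 50 x 20 mm, on the table to the right; not to be disturbed

How it is judged:
By the outcome, as a careful person would: the job done as asked, in the order asked, and still so for the second after the job is handed in, with the robot touching nothing.
It also fails if it takes over 64 s, if anything falls off the work surface, if the arm or the gripper's body presses on something with over 40 N, if the wrist force passes 120 N, or if a joint passes its speed limit or range.

ROBOT

A 7-joint arm with a two-finger parallel gripper is mounted at the origin on the work surface. World frame = base frame: x ahead of the robot, y to its left, z up, the work surface at z = 0. Lengths are in m, angles in rad, forces in N, time in s.
With the tool pointing down it reaches from about 0.425 to 0.95 m from the base axis. Payload 4.7 kg.
Tool frame: the origin (TCP) lies on the centre line of the jaws, within the pads' length; the fingertips stand r.tip_extent ahead of it and the grasp point (between the pads) lies 11 mm behind it (r.tip_extent is the distance from the TCP to the fingertips, in m); z points along the fingers, y is the direction in which the jaws open and shut (so a half turn about z gives the same grasp; the last joint's range is limited). The gripper opens to 85 mm and grips with 20 to 120 N. Pads are 22 mm wide; open, the fingers measure 114 mm over their backs; the gripper's body (76 mm by 85 mm) begins 54 mm behind the grasp point. The pads swing forward as they close: fully open they stand 13 mm farther back than shut.
Start: joints at [1.189, 0.469, -0.049, 1.532, 0.024, 1.141, -0.082], TCP at [0.233, -0.633, 0.239] pointing down, gripper open.
Joint ranges: [-2.59, 2.59], [-0.33, 1.99], [-1.39, 1.29], [0.1, 2.45], [-1.04, 4.18], [0.21, 1.99], [-2.66, 2.66]. Speed limits (rad/s): [2.57, 2.57, 3.14, 3.14, 3.14, 3.14, 3.14].

INTERFACE

Orientations are given as a unit quaternion [w, x, y, z].
In Python, from workcell import r, inverse_kinematics, viewer gives the robot as it stands. The module is installed in compiled form; this text tells all that it offers. Calls block until the motion is done:
- r.move_ptp(position, orientation): joint-space move of the TCP to a pose.
- r.line_to(position, speed=0.15, rot=None): straight line of the TCP; rot=None keeps the orientation; speed is the mean speed in m/s.
- r.movej(angles): joint-space move.
- r.gripper_to(opening, f_grip=None): finger opening in m; f_grip is the grip in N (None keeps the last); returns when the fingers have stopped.
- r.pause(seconds).
- inverse_kinematics(position, orientation): joint angles nearest the present ones, or None.
- r.observe(): the state.
- viewer.read_camera(name): name is "scene" or "top" or "wrist"; returns the picture (384x512x3 uint8, blue, green, red); there is no depth.
- viewer.camera_model(name): a dict with "fov_y" (degrees; the focal length in pixels is half the picture's height over the tangent of half this angle, whatever the lens; pixels are square), "cx", "cy" (the principal point, pixels), "position" and "orientation" of the camera in the world; the wrist camera has in their place "mount" (4x4, takes a point from camera to tool coordinates, whose origin is the TCP and whose axes are the flange's). Camera axes: x right, y down, z forward; pixel columns grow to the right and rows downward; lengths in m; the calibration is good to about 2 mm. The wrist camera is an equidistant fisheye: a pixel r from the principal point sees the ray r / f radians off the axis. A picture is of the moment at which its call begins: read the wrist's pose just before it. camera_model takes no time and is no camera call.
A pose or a line that the arm cannot do raises r.IKError and nothing moves.
- r.hand_in(): hands the job in, once; it reports no verdict.
The state is a dict: "time_s": time; "qpos": joint angles; "joint_vel": joint speeds; "joint_efforts": joint torques, N m; "tool_pos": TCP position; "tool_rot": TCP orientation; "wrist_force": force on the tool from outside, world axes, zero at the start; "wrist_torque": the same for the moment, N m; "grip_width": finger opening in m.
Only numpy, scipy, OpenCV 4.12 (cv2) and the standard library are available. Lean on these libraries where they do the work, as an engineer would, in place of code of your own. Each camera call takes 0.05 s, during which the arm holds its last target.

## Working session

There is one attempt and no reset: what is moved stays moved. The work goes in short steps, each a Python script; the robot and the scene stay as the last script left them, time stands still between calls to the robot, and variables do not carry over. Pictures are saved under pics/ and viewed, and the job is handed in when it is done.

```bash
mkdir -p pics
cat > h.py <<'E'
import numpy as np, cv2
from workcell import r, inverse_kinematics, viewer
from scipy.spatial.transform import Rotation as R
E
python3 - <<'E'
from h import *
for n in ["scene","top","wrist"]:
    im=viewer.read_camera(n); cv2.imwrite(f"pics/{n}0.png",im); print(n,viewer.camera_model(n))
print(r.observe(), r.tip_extent)
E
```

```text
scene {'fov_y': 47.68260103685937, 'cx': 254.66892248913996, 'cy': 196.4042084269619, 'position': array([1.02970215, 0.57338995, 0.85012184]), 'orientation': array([-0.11840206,  0.31273762,  0.8767977 , -0.34554584])}
top {'fov_y': 54.760857287009266, 'cx': 257.8676960016313, 'cy': 192.57996632014905, 'position': array([ 0.34798545, -0.01528642,  1.07289492]), 'orientation': array([-0.08189829,  0.7495839 , -0.65272876,  0.07322444])}
wrist {'fov_y': 65.70646984690485, 'cx': 253.37598702261124, 'cy': 186.0863483680592, 'mount': array([[ 1.72753146e-05, -9.52046632e-01, -3.05952956e-01,
         7.71225324e-02],
       [ 9.99999995e-01,  4.53189286e-05, -8.45568519e-05,
        -7.64224536e-06],
       [ 9.43675262e-05, -3.05952953e-01,  9.52046628e-01,
        -1.34476019e-01],
       [ 0.00000000e+00,  0.00000000e+00,  0.00000000e+00,
         1.00000000e+00]])}
{'time_s': 0.15, 'qpos': array([ 1.189129  ,  0.46924868, -0.04863553,  1.53340159,  0.02407037,
        1.14103296, -0.08230491]), 'joint_vel': array([ 0.00121977, -0.00235813, -0.00028439, -0.00328787, -0.00033645,
        0.00069142,  0.00071273]), 'joint_efforts': array([ 4.83107360e-04, -5.10765910e+01, -4.67278005e-02, -2.37978512e+01,
        1.07442998e-02,  5.42222479e-03, -1.68785118e-05]), 'tool_pos': array([ 0.23310597, -0.63300568,  0.23851527]), 'tool_rot': array([-7.41595804e-04,  9.84480536e-01,  1.75492185e-01, -1.33762631e-04]), 'wrist_force': array([0.03225399, 0.3911275 , 0.14979158]), 'wrist_torque': array([ 0.00925951, -0.02091134,  0.01567623]), 'grip_width': 0.08562180372483034} 0.008
```

View pics/top0.png

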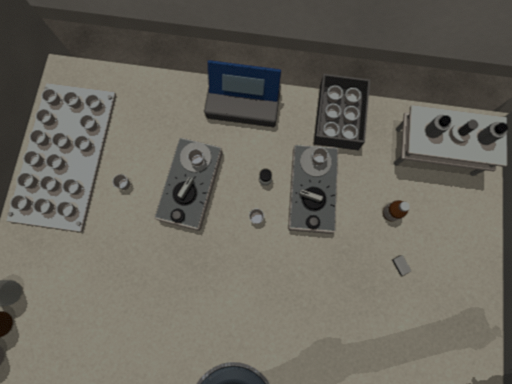

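View pics/scene0.png

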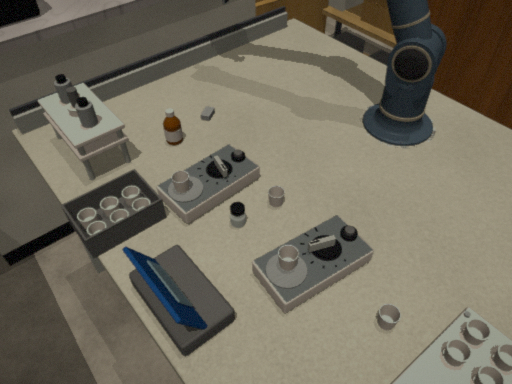

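Run:
```python
from h import *
t=cv2.imread("pics/top0.png"); s=cv2.imread("pics/scene0.png")
a=cv2.resize(t[135:240,150:230],None,fx=5,fy=5,interpolation=cv2.INTER_CUBIC)
b=cv2.resize(t[135:240,275:355],None,fx=5,fy=5,interpolation=cv2.INTER_CUBIC)
cv2.imwrite("pics/c_top.png",np.clip(np.hstack([a,b])*1.3,0,255).astype('uint8'))
a=cv2.resize(s[215:310,245:380],None,fx=5,fy=5,interpolation=cv2.INTER_CUBIC)
cv2.imwrite("pics/c_s1.png",a)
a=cv2.resize(s[140:225,150:270],None,fx=5,fy=5,interpolation=cv2.INTER_CUBIC)
cv2.imwrite("pics/c_s2.png",a)
```

```text
(no output)
```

View pics/c_top.png

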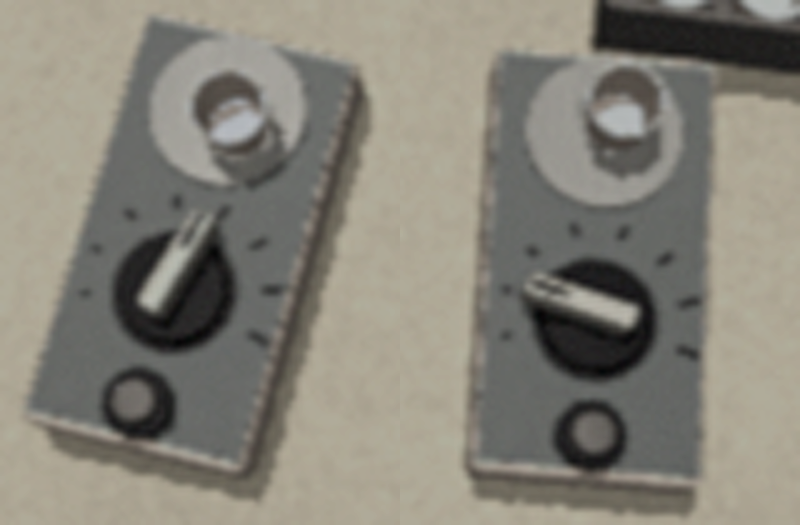

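View pics/c_s1.png

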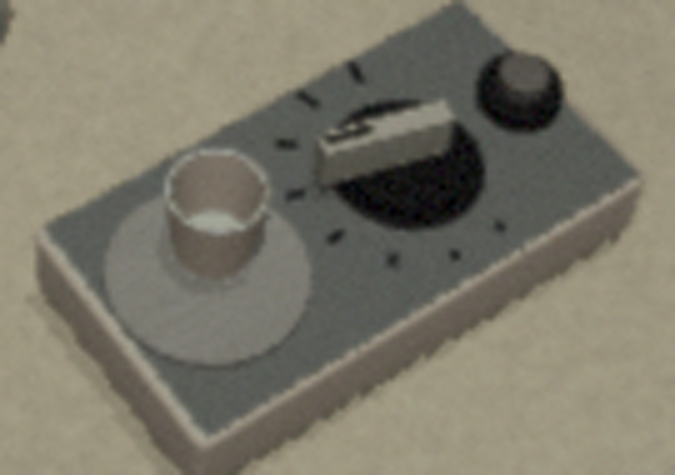

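View pics/c_s2.png

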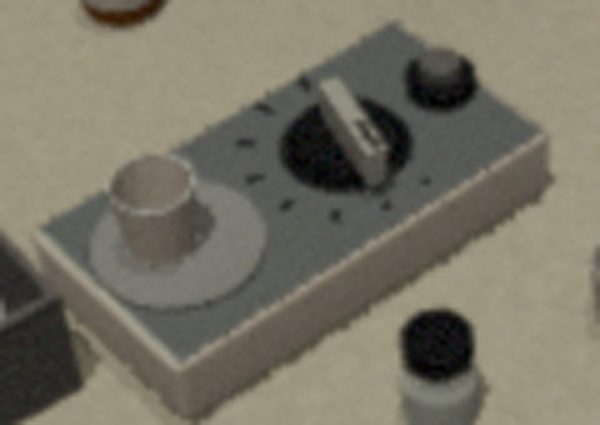

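```bash
cat >> h.py <<'E'
def proj(n,P):
    m=viewer.camera_model(n); f=192/np.tan(np.radians(m['fov_y']/2))
    q=m['orientation']; C=R.from_quat([q[1],q[2],q[3],q[0]])
    c=C.inv().apply(np.atleast_2d(P)-m['position'])
    return c[:,:2]/c[:,2:]*f+[m['cx'],m['cy']]
def projw(pos,rot,P):
    m=viewer.camera_model('wrist'); f=192/np.tan(np.radians(m['fov_y']/2))
    Rt=R.from_quat([rot[1],rot[2],rot[3],rot[0]])
    t=Rt.inv().apply(np.atleast_2d(P)-pos)
    M=m['mount']; c=(t-M[:3,3])@M[:3,:3]
    rr=np.hypot(c[:,0],c[:,1]); th=np.arctan2(rr,c[:,2])
    return c[:,:2]/rr[:,None]*(th*f)[:,None]+[m['cx'],m['cy']]
ang=np.radians(105-30*np.arange(8))
def local(k,rad,h): # about axis, stirrer axes
    a=np.radians(105-30*k); return [-.035+rad*np.cos(a),rad*np.sin(a),.05+h]
def tow(p,L):
    L=np.atleast_2d(L); c,s=np.cos(p[2]),np.sin(p[2])
    return np.c_[p[0]+c*L[:,0]-s*L[:,1],p[1]+s*L[:,0]+c*L[:,1],L[:,2]]
MK=np.array([local(k,.049+ (.004+.010*k/7)/2,0) for k in range(8)])
CORN=np.array([[.125,.065,.05],[.125,-.065,.05],[-.125,-.065,.05],[-.125,.065,.05]])
E
python3 - <<'E'
from h import *
from scipy.optimize import least_squares
Lt=np.array([(85,293),(97,248),(130,214),(177,201),(222,212),(260,243),(272,290),(258,338)])/5+[150,135]
Rt=np.array([(506,335),(506,290),(532,252),(575,230),(624,232),(666,258),(690,301),(688,351)])/5+[195,135]
Rs=np.array([(425,181),(388,206),(335,215),(287,205),(254,179),(245,142),(264,107),(305,82)])/5+[150,140]
Ls=np.array([(500,226),(455,255),(393,260),(335,236),(295,194),(286,144),(308,99),(355,72)])/5+[245,215]
for nm,T,S,x0 in (("L",Lt,Ls,(.6,.15,0)),("R",Rt,Rs,(.6,-.15,0))):
  for use in ("t","s","ts"):
    def f(p):
        o=[]
        if "t" in use:o.append((proj("top",tow(p,MK))-T).ravel())
        if "s" in use:o.append((proj("scene",tow(p,MK))-S).ravel())
        return np.concatenate(o)
    q=least_squares(f,x0); print(nm,use,q.x,np.sqrt(np.mean(q.fun**2)))
  p=q.x
  for k in range(8):
    print(k,[ (proj(c,tow(p,local(k,.044,.035)))[0]-o)*5 for c,o in (("top",[150 if nm=="L" else 195,135]),("scene",[245,215] if nm=="L" else [150,140]))])
E
```

```text
L t [ 0.57946218  0.21347321 -0.1080981 ] 0.15930340294509618
L s [ 0.57717802  0.21472355 -0.10581368] 0.09689026031523965
L ts [ 0.57813211  0.21430515 -0.10637082] 0.37897306136778386
0 [array([ 79.57110093, 281.08854957]), array([495.9291552 , 171.10797564])]
1 [array([ 91.78415796, 241.82759964]), array([455.19071426, 195.01994143])]
2 [array([122.08768547, 212.96944297]), array([402.17333981, 197.56520134])]
3 [array([162.36401589, 201.9770298 ]), array([352.272863  , 177.96211058])]
4 [array([202.06019393, 211.65154976]), array([319.64588017, 142.25501484])]
5 [array([230.77957607, 239.52285455]), array([312.61660334, 100.85269019])]
6 [array([240.83089352, 278.39194921]), array([331.92576893,  64.89363565])]
7 [array([229.28210126, 317.99414075]), array([371.68638109,  43.2646653 ])]
R t [ 0.61382955 -0.14349253  0.06082556] 0.15879721366722835
R s [ 0.61211256 -0.14265933  0.0550888 ] 0.1151544981586925
R ts [ 0.61289012 -0.14301313  0.05828053] 0.2854155016956309
0 [array([523.84231026, 322.21347501]), array([409.69501603, 127.23082514])]
1 [array([526.11710407, 281.52376503]), array([375.65914682, 148.0607139 ])]
2 [array([548.78249268, 248.21632892]), array([331.48969492, 154.98368499])]
3 [array([585.65719775, 230.96122932]), array([289.81301452, 145.89902002])]
4 [array([627.02668852, 234.17072319]), array([262.44917934, 123.57753043])]
5 [array([662.08098153, 257.02403608]), array([256.57197565,  94.56189276])]
6 [array([681.54055094, 293.64898393]), array([272.97699461,  66.83766658])]
7 [array([680.02878913, 334.4482972 ]), array([306.6658387 ,  47.50308027])]
```

```bash
cat >> h.py <<'E'
P=np.array([.6132,-.1431,.0583]); AX=tow(P,[-.035,0,.05])[0]
def quat(phi): return np.array([0,np.cos(phi/2),np.sin(phi/2),0])
def ring(th,rad,off,z,sgn):
    """th deg (stirrer frame) of pusher face line; off: tangential ccw distance of TCP from radial line; sgn: tool x az = th+sgn*90"""
    w=np.radians(th)+P[2]; u=np.array([np.cos(w),np.sin(w)]); n=np.array([-u[1],u[0]])
    pos=np.r_[AX[:2]+rad*u+off*n,z]; phi=w+sgn*np.pi/2
    phi=(phi+np.pi)%(2*np.pi)-np.pi
    return pos,quat(phi)
E
python3 - <<'E'
from h import *
for s in (1,-1):
  for th in (105,90,60,30,0,-15):
    pos,q=ring(th,.036,.017,.073,s)
    j=inverse_kinematics(pos,q); print(s,th,pos.round(3),None if j is None else np.round(j,2))
print(r.tip_extent,AX)
E
```

```text
1 105 [ 0.551 -0.116  0.073] [ 0.69  0.61 -0.75  1.92  0.56  0.83  1.53]
1 90 [ 0.559 -0.11   0.073] [ 0.64  0.6  -0.7   1.9   0.52  0.82  1.29]
1 60 [ 0.579 -0.105  0.073] [ 0.61  0.63 -0.69  1.86  0.52  0.85  0.76]
1 30 [ 0.599 -0.111  0.073] [ 0.59  0.64 -0.66  1.81  0.51  0.86  0.27]
1 0 [ 0.613 -0.126  0.073] [ 0.53  0.64 -0.56  1.77  0.44  0.85 -0.17]
1 -15 [ 0.617 -0.136  0.073] [ 0.51  0.63 -0.51  1.76  0.39  0.85 -0.38]
-1 105 [ 0.551 -0.116  0.073] [ 0.37  0.51 -0.31  1.94  0.22  0.73 -1.32]
-1 90 [ 0.559 -0.11   0.073] [ 0.31  0.51 -0.25  1.92  0.19  0.73 -1.56]
-1 60 [ 0.579 -0.105  0.073] [ 0.2   0.52 -0.12  1.88  0.09  0.74 -2.01]
-1 30 [ 0.599 -0.111  0.073] [ 0.12  0.55 -0.01  1.84  0.    0.75 -2.45]
-1 0 [ 0.613 -0.126  0.073] [-0.57  0.87  1.1   1.84 -0.91  1.04 -2.17]
-1 -15 [ 0.617 -0.136  0.073] [-0.55  0.88  1.1   1.83 -0.91  1.05 -2.42]
0.008 [ 0.57825946 -0.14513934  0.05      ]
```

```bash
cat > view.py <<'E'
from h import *
def shot(name,ks=(),x0=None):
    o=r.observe(); im=viewer.read_camera("wrist")
    cv2.imwrite(f"pics/{name}_raw.png",im)
    def pj(L): return projw(o['tool_pos'],o['tool_rot'],tow(P,L))
    big=cv2.resize(im,None,fx=1.5,fy=1.5,interpolation=cv2.INTER_CUBIC)
    big=np.clip(big*1.3,0,255).astype('uint8')
    def dot(L,c):
        for u in pj(L): 
            if np.all(np.isfinite(u)): cv2.circle(big,tuple(int(v) for v in (u+.5)*1.5),2,c,-1)
    dot(MK,(0,0,255)); dot(CORN,(0,255,0)); dot([[-.035-.067,0,.06]],(255,0,255))
    for k in ks: dot([local(k,.044,.035)],(0,255,255))
    cv2.imwrite(f"pics/{name}.png",big); print(o['time_s'],o['tool_pos'].round(4),o['wrist_force'].round(2),o['grip_width'])
E
python3 - <<'E'
from view import *
r.gripper_to(0.0,20)
_,q=ring(100,.036,.03,.2,1)
r.move_ptp([AX[0],AX[1],.22],q); r.pause(.2)
print(r.tip_extent); shot("w1",(1,4))
E
```

```text
0.008
3.2583 [ 0.5782 -0.1459  0.2199] [-0.13  0.25  0.29] -0.0002356470812605473
```

View pics/w1.png

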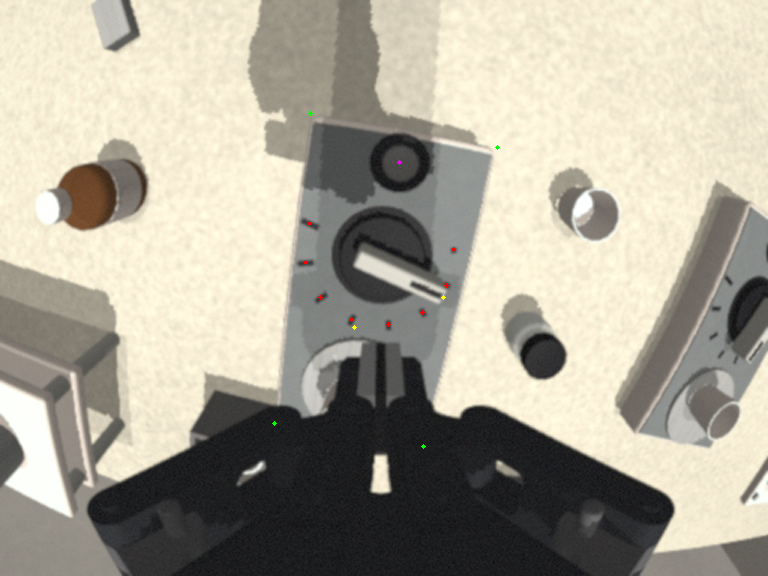

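```bash
cat >> view.py <<'E'
def arc(t0,t1,step=4.,off=.017,z=.074,speed=.02):
    n=max(1,int(round(abs(t1-t0)/step))); F=[]
    for t in np.linspace(t0,t1,n+1)[1:]:
        p,q=ring(t,.036,off,z,1); r.line_to(p,speed=speed,rot=q)
        F.append((round(t,1),*r.observe()['wrist_force'].round(1)))
    return F
E
python3 - <<'E'
from view import *
p,q=ring(100,.036,.025,.12,1); r.move_ptp(p,q)
r.line_to([p[0],p[1],.074],speed=.08)
print(r.observe()['wrist_force'],r.observe()['time_s'])
p,q=ring(100,.036,.017,.074,1); r.line_to(p,speed=.05)
print(arc(100,80,5)); print(r.observe()['time_s'])
shot("w2",(1,2))
E
```

```text
[-0.16500493  0.58323839 -0.23172586] 4.55
[(np.float64(95.0), np.float64(0.2), np.float64(-0.3), np.float64(-0.6)), (np.float64(90.0), np.float64(0.3), np.float64(0.2), np.float64(0.1)), (np.float64(85.0), np.float64(0.1), np.float64(-0.2), np.float64(0.2)), (np.float64(80.0), np.float64(0.4), np.float64(0.5), np.float64(0.1))]
6.1583
6.1583 [ 0.5654 -0.1075  0.074 ] [0.36 0.46 0.12] -3.834592425282839e-05
```

View pics/w2.png

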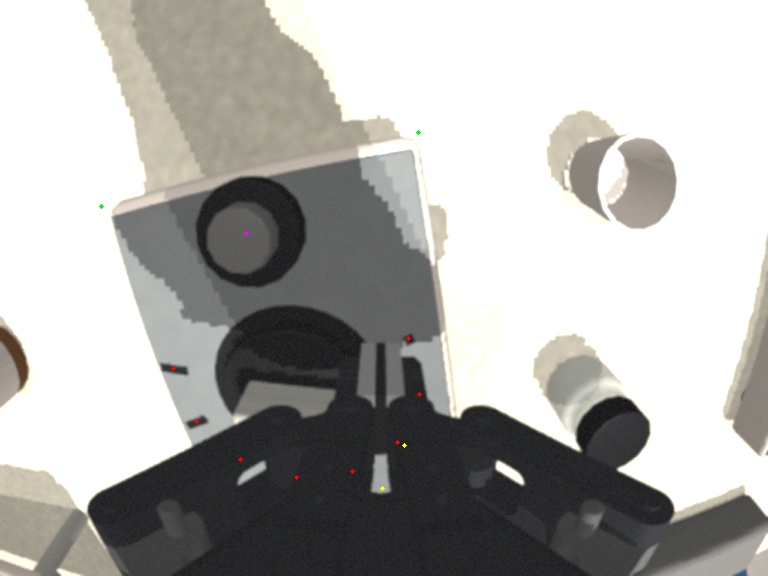

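Run:
```python
from view import *
print([tuple(map(float,x)) for x in arc(80,58,2.75,speed=.015)]); r.pause(.2)
shot("w3",(2,3))
for n in ("scene","top"):
    im=viewer.read_camera(n); cv2.imwrite(f"pics/{n}3.png",im)
s=cv2.imread("pics/scene3.png");t=cv2.imread("pics/top3.png")
a=cv2.resize(s[130:230,150:280],None,fx=4,fy=4,interpolation=cv2.INTER_CUBIC)
b=cv2.resize(t[135:235,280:345],None,fx=4,fy=4,interpolation=cv2.INTER_CUBIC)
cv2.imwrite("pics/c3.png",np.hstack([a,b]))
```

```text
[(77.2, -0.3, -0.4, 0.4), (74.5, -0.3, 0.3, -0.4), (71.8, -1.2, 0.0, 0.2), (69.0, 0.3, -0.5, 0.8), (66.2, -1.4, 1.1, 0.5), (63.5, 0.3, 1.1, -1.7), (60.8, -0.6, 0.5, -0.4), (58.0, -0.1, 0.1, 0.0)]
8.6083 [ 0.5806 -0.1056  0.0741] [-0.82  0.59 -0.47] -0.00010977165144317745
```

View pics/w3.png

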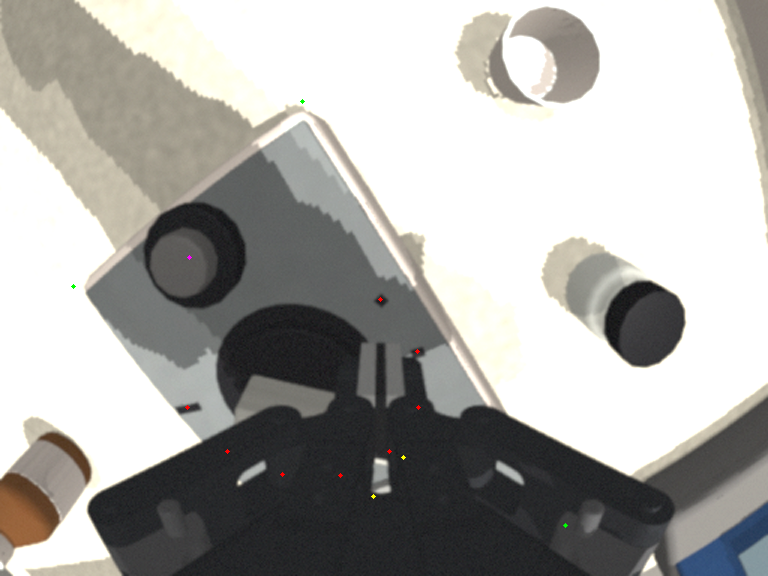

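View pics/c3.png

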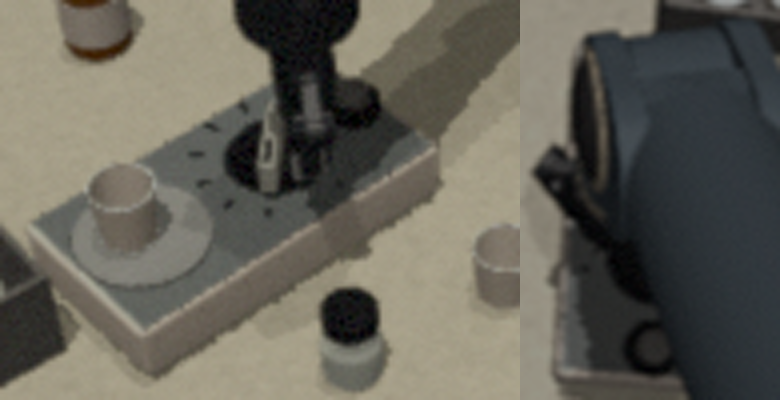

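```bash
cat >> view.py <<'E'
def sc(name,ks):
    s=viewer.read_camera("scene"); cv2.imwrite(f"pics/{name}_raw.png",s)
    a=cv2.resize(s[130:230,150:280],None,fx=6,fy=6,interpolation=cv2.INTER_CUBIC)
    b=a.copy()
    for k in ks:
        for L,c in ((local(k,.044,.035),(0,255,255)),(local(k,-.018,.035),(0,255,0)),(local(k,.056,0),(0,0,255))):
            u=(proj("scene",tow(P,L))[0]-[150,130]+.5)*6; cv2.circle(b,tuple(u.astype(int)),3,c,-1)
    cv2.imwrite(f"pics/{name}.png",b)
E
python3 - <<'E'
from view import *
print([tuple(map(float,x)) for x in arc(58,28,3,speed=.015)]); r.pause(.2)
sc("s4",(3,)); print(r.observe()['time_s'])
E
```

```text
[(55.0, -0.1, 0.3, 0.7), (52.0, 0.2, 0.1, -0.3), (49.0, 0.2, 0.1, -0.6), (46.0, 0.0, 0.1, -0.5), (43.0, 0.4, 0.6, -0.2), (40.0, -0.3, -0.4, 0.4), (37.0, -0.7, 1.4, -0.4), (34.0, -1.1, 0.2, -0.6), (31.0, -0.1, -0.2, -0.8), (28.0, 0.1, 0.3, 0.1)]
11.925
```

View pics/s4.png

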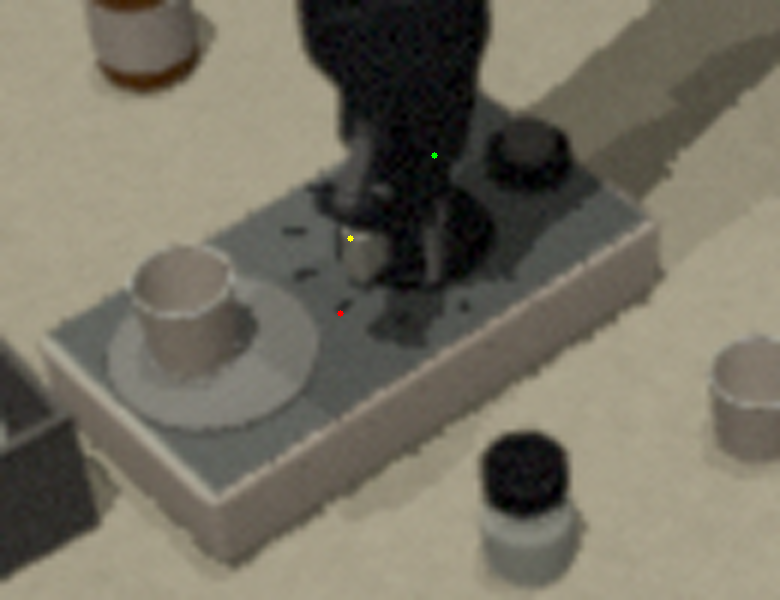

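Run:
```python
from view import *
shot("w4",(3,))
s=cv2.imread("pics/s4_raw.png"); cv2.imwrite("pics/s4z.png",cv2.resize(np.clip(s[145:190,190:245].astype(float)*1.6,0,255).astype('uint8'),None,fx=12,fy=12,interpolation=cv2.INTER_CUBIC))
```

```text
11.925 [ 0.6001 -0.112   0.074 ] [-0.56  0.24  0.07] 0.00022903729044075285
```

View pics/w4.png

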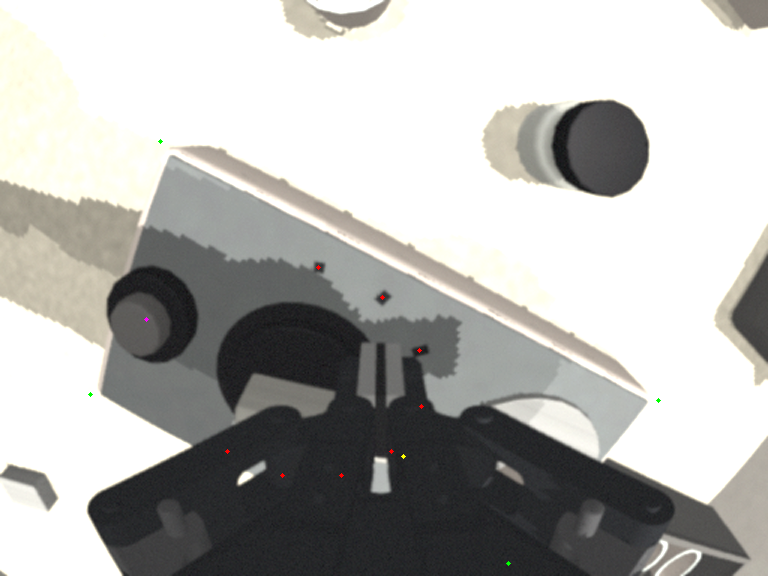

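View pics/s4z.png

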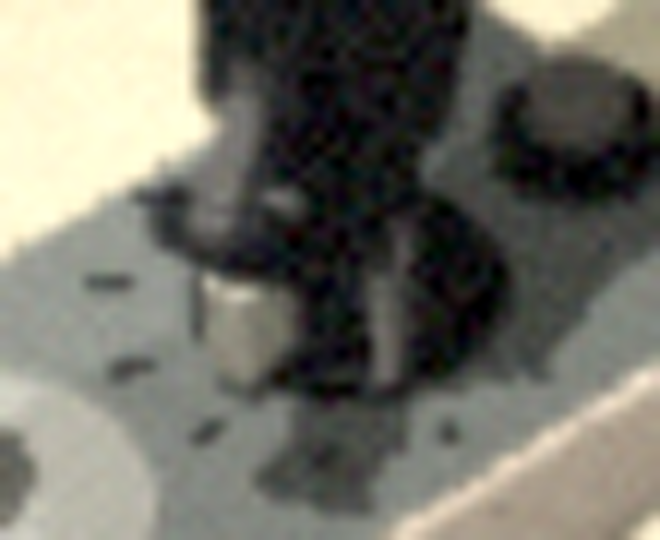

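Run:
```python
from view import *
print([tuple(map(float,x)) for x in arc(28,-2,3,speed=.015)]); r.pause(.2)
shot("w5",(4,))
```

```text
[(25.0, -0.0, -0.6, -1.0), (22.0, 0.0, 1.2, 0.4), (19.0, -0.3, -0.3, -0.7), (16.0, 0.0, 0.4, -0.3), (13.0, -1.2, 0.3, -0.1), (10.0, -1.1, 1.8, -0.7), (7.0, -1.5, 3.1, -0.1), (4.0, -0.3, 1.1, -0.2), (1.0, 0.3, -0.6, -0.4), (-2.0, 1.0, 0.8, 0.2)]
15.0917 [ 0.6138 -0.1272  0.074 ] [-0.16  0.33  0.13] 0.00029161137759470604
```

View pics/w5.png

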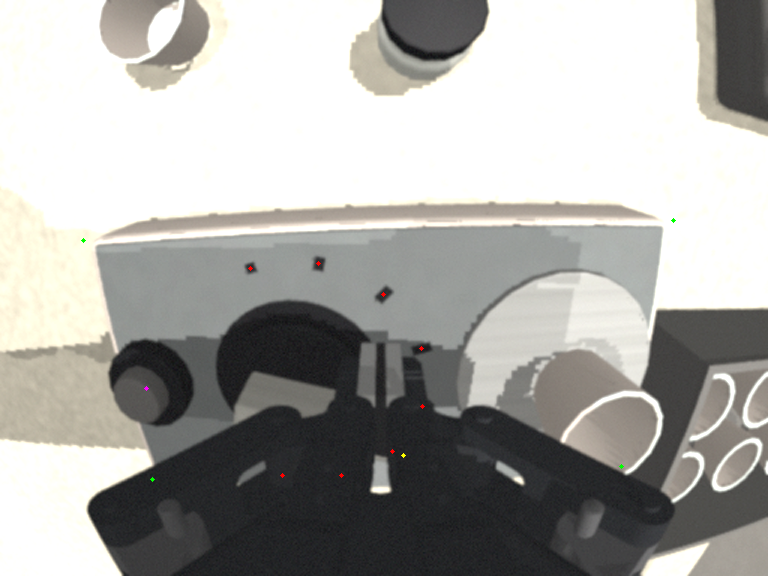

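Run:
```python
from view import *
p,q=ring(8,.036,.022,.074,1); r.line_to(p,speed=.05,rot=q)
r.line_to([p[0],p[1],.13],speed=.1)
_,q=ring(60,.036,.03,.2,1)
r.move_ptp([AX[0],AX[1],.22],q); r.pause(.2)
shot("w6",(4,))
from scipy.optimize import least_squares
obs=[((.5654,-.1075,.074),80,(242,235)),((.5806,-.1056,.0741),58,(183,262)),((.6001,-.112,.074),28,(138,325)),((.6138,-.1272,.074),-2,(140,394))]
def f(x):
    return np.concatenate([projw(np.array(t),ring(th,0,0,0,1)[1],tow(P,[x]))[0]*1.5+.75-u for t,th,u in obs])
s=least_squares(f,[-.102,0,.06]); print(s.x,s.fun.round(1))
```

```text
17.3083 [ 0.5781 -0.1447  0.2192] [ 0.17  0.12 -1.02] -7.446568295627327e-05
[-0.10245113  0.00014888  0.06518473] [ 1.3 -0.3  0.1 -1.2  0.9 -0.3  0.3  3.3]
```

View pics/w6.png

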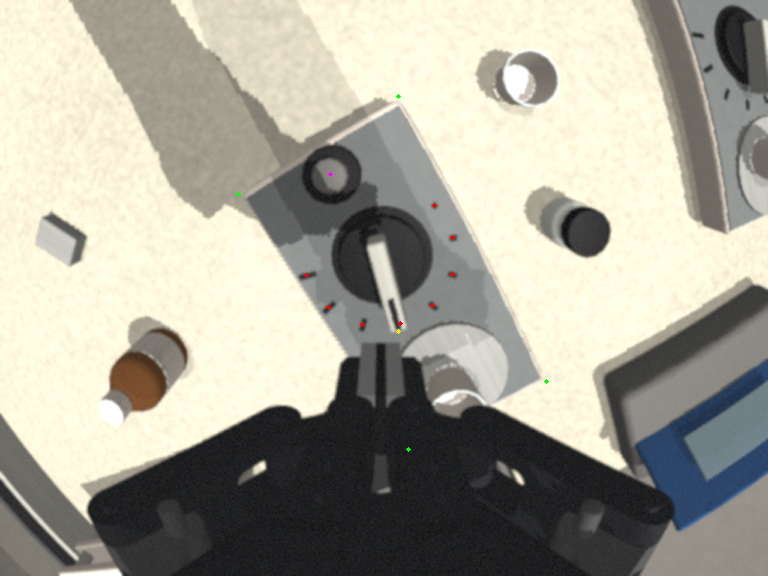

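Run:
```python
from view import *
b=tow(P,[-.1022,0,.065])[0]; _,q=ring(0,0,0,0,1)
r.move_ptp([b[0],b[1],.12],q)
r.line_to([b[0],b[1],.080],speed=.06); r.pause(.2)
f0=r.observe()['wrist_force'][2]
z=.080; 
while z>.062:
    z-=.001; r.line_to([b[0],b[1],z],speed=.02); r.pause(.05)
    o=r.observe(); fz=o['wrist_force'][2]-f0; print(round(o['tool_pos'][2]-.008,4),round(fz,2))
    if fz>7: break
shot("w7")
print(o['time_s'])
```

```text
0.0712 0.21
0.0702 2.67
0.0692 2.7
0.0681 2.98
0.0671 2.93
0.0661 3.84
0.0659 10.34
21.3917 [ 0.5115 -0.1491  0.0739] [ 0.78 -0.37 10.21] 1.7921779037827703e-05
21.3917
```

View pics/w7.png

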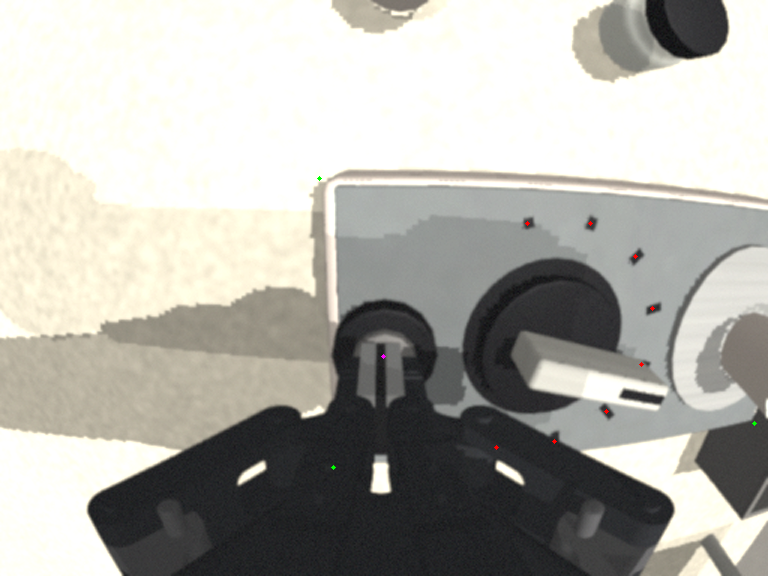

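Run:
```python
from view import *
b=tow(P,[-.1022,0,.065])[0]
def av(n=12):
    F=[];Z=[]
    for _ in range(n):
        r.pause(.02); o=r.observe(); F.append(o['wrist_force'][2]); Z.append(o['tool_pos'][2]-.008)
    return np.mean(Z).round(5),np.mean(F).round(2),np.std(F).round(2)
print(r.observe()['wrist_force'][2])
for z in (.0730,.0722):
    r.line_to([b[0],b[1],z],speed=.02); print("down",z-.008,av())
print(r.observe()['time_s'])
for z in (.0735,.0740,.0745,.0750,.0760,.0770):
    r.line_to([b[0],b[1],z],speed=.02); print("up",z-.008,av())
print(r.observe()['time_s'])
```

```text
10.407494181749344
down 0.065 (np.float64(0.06596), np.float64(10.67), np.float64(0.5))
down 0.06420000000000001 (np.float64(0.06584), np.float64(16.25), np.float64(0.51))
22.3417
up 0.0655 (np.float64(0.06602), np.float64(7.86), np.float64(0.47))
up 0.066 (np.float64(0.06608), np.float64(5.31), np.float64(0.31))
up 0.0665 (np.float64(0.06634), np.float64(3.74), np.float64(0.67))
up 0.067 (np.float64(0.06693), np.float64(3.34), np.float64(0.45))
up 0.068 (np.float64(0.06791), np.float64(2.85), np.float64(0.55))
up 0.069 (np.float64(0.0689), np.float64(2.53), np.float64(0.63))
25.0417
```

Run:
```python
from view import *
b=tow(P,[-.1022,0,.065])[0]
def av(n=12):
    F=[];Z=[]
    for _ in range(n):
        r.pause(.02); o=r.observe(); F.append(o['wrist_force'][2]); Z.append(o['tool_pos'][2]-.008)
    return np.mean(Z).round(5),np.mean(F).round(2),np.std(F).round(2)
for z in (.0778,.0784,.0790,.0796,.0802,.0810):
    r.line_to([b[0],b[1],z],speed=.02); print("up",z-.008,av())
r.line_to([b[0],b[1],.09],speed=.05); print(av(),r.observe()['time_s'])
r.line_to([b[0],b[1],.13],speed=.1); shot("w8")
```

```text
up 0.0698 (np.float64(0.06971), np.float64(2.14), np.float64(0.53))
up 0.07039999999999999 (np.float64(0.07032), np.float64(2.05), np.float64(0.51))
up 0.07100000000000001 (np.float64(0.07093), np.float64(1.39), np.float64(0.52))
up 0.0716 (np.float64(0.07154), np.float64(1.33), np.float64(0.52))
up 0.07219999999999999 (np.float64(0.07215), np.float64(-0.21), np.float64(0.33))
up 0.07300000000000001 (np.float64(0.07301), np.float64(-0.07), np.float64(0.47))
(np.float64(0.08214), np.float64(0.06), np.float64(0.49)) 28.275
28.825 [ 0.511  -0.1491  0.13  ] [-0.08  0.21  0.21] -0.00015681336497534018
```

View pics/w8.png

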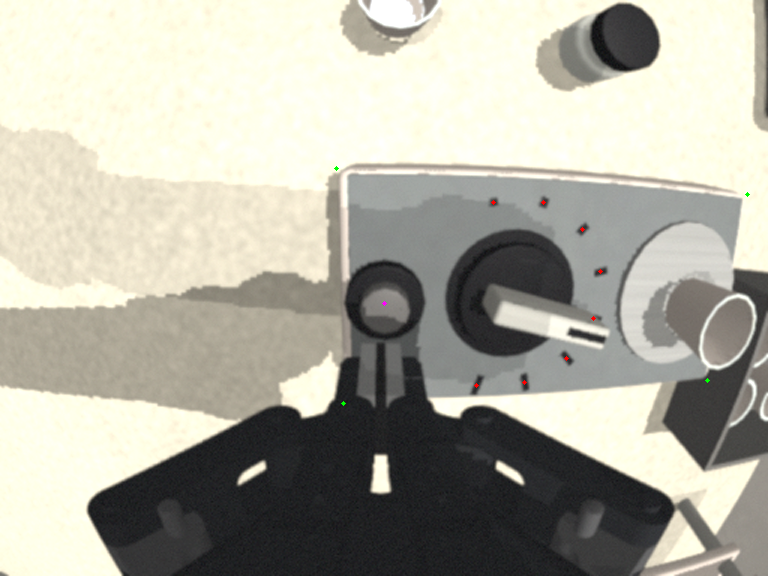

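Run:
```python
from view import *
o=r.observe(); p=o['tool_pos']; r.line_to([p[0],p[1],.24],speed=.2)
r.move_ptp([.30,-.50,.25],quat(np.radians(40))); r.pause(.3)
t=viewer.read_camera("top"); cv2.imwrite("pics/top9.png",t); sc("s9",(4,))
a=cv2.resize(t[135:240,150:230],None,fx=5,fy=5,interpolation=cv2.INTER_CUBIC)
b=cv2.resize(t[135:240,275:355],None,fx=5,fy=5,interpolation=cv2.INTER_CUBIC)
cv2.imwrite("pics/c_top9.png",np.clip(np.hstack([a,b])*1.3,0,255).astype('uint8')); print(r.observe()['time_s'])
d=cv2.absdiff(t,cv2.imread("pics/top0.png")).max(2); cv2.imwrite("pics/d9.png",np.where(d>25,255,0).astype('uint8'))
```

```text
31.4917
```

View pics/c_top9.png

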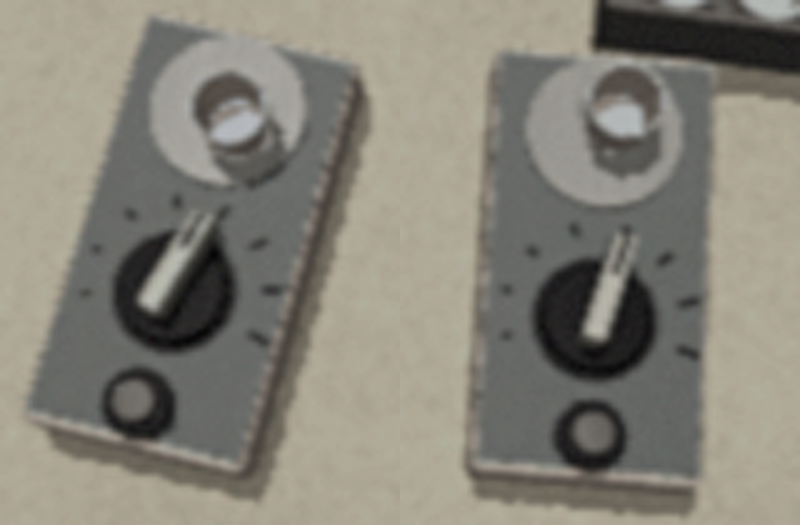

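View pics/d9.png

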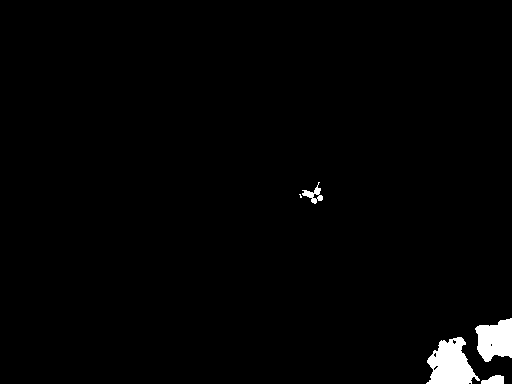

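View pics/s9.png

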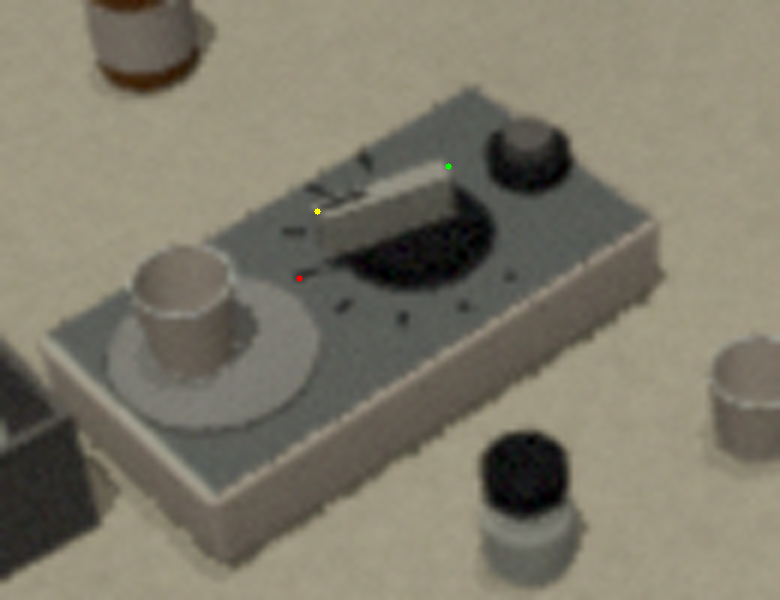

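The right pointer now stands at the fifth mark, at (625,235) in the top crop, the same as the left one. In the difference picture only that pointer and the arm's shadow have changed.

Run:
```python
from h import *
print(r.hand_in(), r.observe()['time_s'])
```

```text
the job is handed in; nothing more can be done
the job is handed in; nothing more can be done
```

The job is done and handed in, at about 31.5 s on the robot clock. The right stirrer was the slower one, at the 2nd mark, while the left stood at the 5th.

- **Selector:** with the closed fingertips I pushed the right pointer round three separate clicks, with at most about 3.5 N at the wrist. The wrist picture showed it on the 5th mark before I touched the button.
- **Start button:** I then pressed the right stirrer's button to its stop. The measured travel was about 5.9 mm (given 6 mm), and about 4 N just before the stop matches the spring. I held on to 16 N against the stop to be sure, and the spring kept pressing against the fingertips as I backed off.
- **Last checks:** the final top and scene pictures show both pointers at the 5th mark and the button up again. Compared with the first top picture, only the right pointer and the arm's shadow changed, so the cups, bottles and left stirrer look undisturbed.
- **One disagreement:** my first force readings on the way down, in coarse 1 mm steps, suggested only about 5 mm of button travel. The averaged readings on the way up gave the full travel, so I did not press again.

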